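# Find the damp turning blank on the balance

## Robot

A 6-joint arm with a two-finger parallel gripper is mounted at the origin on the work surface. World frame = base frame: x ahead of the robot, y to its left, z up, the work surface at z = 0. Lengths are in m, angles in rad, forces in N, time in s.
With the tool pointing down it reaches from about 0.375 to 0.975 m from the base axis. Payload 3.8 kg.
Tool frame: the origin (TCP) lies between the finger pads; the fingertips stand 22 mm ahead of it and the grasp point (between the pads) lies 3 mm ahead of it; z points along the fingers, y is the direction in which the jaws open and shut (so a half turn about z gives the same grasp; the last joint's range is limited). The gripper opens to 85 mm and grips with 20 to 120 N. Pads are 22 mm wide; open, the fingers measure 114 mm over their backs; the gripper's body (76 mm by 85 mm) begins 54 mm behind the grasp point. The pads swing forward as they close: fully open they stand 13 mm farther back than shut.
Start: joints at [1.302, 0.264, 1.604, -0, 1.274, -0.037], TCP at [0.155, 0.657, 0.253] pointing down, gripper open.
Joint ranges: [-2.63, 2.63], [-0.94, 2.18], [0.31, 2.57], [-1.31, 4.45], [0, 2.66], [-2.55, 2.55]. Speed limits (rad/s): [2.57, 2.57, 3.14, 3.14, 3.14, 3.14].

## Interface

Orientations are given as a rotation vector (axis times angle).
In Python, from workcell import * gives the robot as it stands.
- The arm moves only by the tool step_arm, never from a script. Its argument "motion" is a list that holds one entry, the list of rows, each a list of 7 numbers: the finger opening in m, from 0 to 0.0854, then the shift along the world's x, y, z in m, then the turn, a rotation vector about the world's x, y, z in degrees. A call has exactly 8 rows; each row is the pose to reach, as a shift and turn from the pose measured when the call began; what a row does not reach only later rows make up. A row lasts 1/8 s, in which the tool goes at most 62.5 mm and 10.7 degrees, less where a joint would pass 70% of its speed; a pose out of reach is approached as far as the arm can. A call with a gripper value outside its range is refused whole. The fingers move at their own pace and stop on an object; "newtons" is the grip in N (left out, the last holds). Time passes only in rows, so rows that repeat a pose let the fingers close, or fill a call up. It gives the time, the measured TCP pose, the force and the opening at its end, in the units of the state.
- read_state(): the state, without advancing time (a new reading comes with each control period).
- read_camera(name): name is "scene" or "top" or "wrist"; returns (picture, depth): 384x512x3 uint8, blue, green, red; 384x512 float32, m along the optical axis (not along the pixel's ray), 0 where there is no reading.
- get_calibration(name): a dict with "K" (3x3 intrinsics, pixels), "dist_coeffs" ([k1, k2, p1, p2, k3] as OpenCV has them; the pictures are not rectified), "world_from_camera" (4x4, takes a point from camera to world coordinates). Camera axes: x right, y down, z forward; pixel columns grow to the right and rows downward; lengths in m; the calibration is good to about 2 mm. A picture is of the moment at which its call begins: read the wrist's pose just before it. get_calibration takes no time and is no camera call; for the wrist camera it gives the pose at the moment of the call.
- finish_job(): hands the job in, once; it reports no verdict.
Trained networks look in the newest picture that a camera, given by its name, has taken for a name from the list of things; names that differ only in an ending like _2 or _b are one class to them, and where a whole thing is asked for, a point or a joint stands for the part that bears it (a point fixed in the world has none). Each returns a list of dicts, best first, with "score" (0 to 1); they miss things now and then, are a little off and sometimes report something else, mostly with a low value. They report only what shows in the picture. A call takes as long as a camera call. They do not tell look-alikes from the thing itself.
- spot_in(camera, thing): "xyz" ([x, y, z] in m, in the coordinates of the camera as it stood for that picture, good to about 4 mm: the middle of the surface that is visible of it).
- regions_of(camera, thing): "region" (384x512 bool, what is visible of it).
The state is a dict: "time": time; "q": joint angles; "joint_vel": joint speeds; "joint_torque": joint torques, N m; "tool_pos": TCP position; "tcp_rot": TCP orientation; "wrist_force": force on the tool from outside, world axes, zero at the start; "torque": the same for the moment, N m; "width": opening from 0.0 (shut) to 1.0 (fully open).
Only numpy, scipy, OpenCV 4.12 (cv2) and the standard library are available. Lean on these libraries where they do the work, as an engineer would, in place of code of your own. Each camera call takes 0.05 s, during which the arm holds its last target. There are 200 camera calls.

## Task

Two turning blanks look alike but one is still damp and clearly heavier: stand them on opposite pans of the balance, let go and let the beam settle to see which is heavier. Then stand the heavier one upright in the blue drying tray and leave the lighter one standing on its pan. Set the blanks down gently, and do not disturb the gouge, the tin or the roll of tape.

Things in the scene. Friction and masses are not known exactly. Their poses are not given: they have to be found in the camera images.
- blank_a: One of two look-alike wooden turning blanks: pale square block 50 x 50 mm, 75 mm tall, standing on end, top end painted green with a black diagonal cross. Origin at the centre of its underside, z up its length, x and y square to its side faces. Roughly 90 to 210 g; either blank may be the heavier, by at least 50 g. It starts on the plywood board.
- blank_b: The other blank, the same in shape and look (50 x 50 x 75 mm, origin at the centre of its underside). It starts on the plywood board about 100 mm from the first.
- balance: Fixed green equal-arm balance with beam and pans. Origin at the centre of its base's underside on the table; its y axis runs along the beam towards the left pan, its x axis points away from the robot at yaw 0. Base 130 x 220 x 26 mm; the beam turns on a pivot 75 mm above the table; a short column and white scale plate (75 mm wide, top 123 mm above the table) stand at the centre.
- pan_left (a point): Centre of the upper face of the balance's left pan (its +y side): a flat round pan, 114 mm across, 5 mm thick with a black mat, on a stem 140 mm from the pivot. With the beam level it is 125 mm above the table. The pan always stays level and moves up or down up to 36 mm with the beam; where a part stands on the pan does not change the reading.
- pan_right (a point): Centre of the upper face of the right pan (the balance's -y side), otherwise the same as the left one.
- beam (a joint): Tilt of the balance beam in rad, -0.26 to 0.26, 0 when level (as when empty). Positive: left pan lower; negative: right pan lower. It is sprung towards level, so it settles (in about 1 s) at about 1.1 rad per kg of difference between the pans' loads: one blank alone gives roughly 0.10 to 0.24, both blanks on opposite pans 0.05 or more towards the heavier.
- tray: Fixed blue open drying tray, 200 (its x) x 130 (its y) mm outside, 30 mm high, wall 6 mm and inner floor about 6 mm above the table. Origin at the centre of its underside. It lies on the opposite side of the balance from the board, either may be left or right.
- board: Fixed plywood board, 210 (its x) x 120 (its y) x 16 mm, on which the two blanks start, side by side along its x. Origin at the centre of its underside.
- gouge: Bystander: turning gouge lying on the table between robot and balance, 286 mm long and 28 mm high, dark wood handle and steel blade. Origin under the brass ferrule where handle and blade meet, x towards the blade tip (116 mm ahead; handle end 170 mm behind).
- tin: Bystander: closed black tin with a pale metal top and a white label round it, 64 mm across and 85 mm tall, on the table to the left or right of the balance. Origin at the centre of its underside.
- tape: Bystander: brown roll of tape lying flat, 90 mm outside, 60 mm hole, 25 mm high, on the table to the left or right of the balance. Origin at the centre of its underside.
Not all that is in view belongs to the job. Leave any purple look-alike of the blank_b alone.

How it is judged:
By the outcome, as a careful person would: the job done as asked, in the order asked, and still so for the second after the job is handed in, with the robot touching nothing.
It also fails if it takes over 72 s, if anything falls off the work surface, if the arm or the gripper's body presses on something with over 40 N, if the wrist force passes 120 N, or if a joint passes its speed limit or range.

## Working session

There is one attempt and no reset: what is moved stays moved. The work goes in short steps, Python scripts to look and compute and a tool call to move; the robot and the scene stay as the last step left them, time stands still between calls to the robot, and variables do not carry over. Pictures are saved under pics/ and viewed, on a budget of 10 in all, crops included, one or two more only if the job needs it, and the job is handed in when it is done.

Besides the shell and the picture viewer there is one more tool, called after "Request:" as name([rows], argument=value, ...), one row to a line, values as JSON. step_arm: Moves the arm, as the interface text tells. Its arguments: {"type":"object","properties":{"motion":{"type":"array"},"newtons":{"type":"number"}},"required":["motion"]}

```bash
mkdir -p pics; cat > h.py <<'E'
from workcell import *
import numpy as np, cv2
def P(cam,uvs,depth,win=2):
    c=get_calibration(cam);K=np.array(c["K"]);T=np.array(c["world_from_camera"])
    out=[]
    for u,v in uvs:
        d=depth[int(v)-win:int(v)+win+1,int(u)-win:int(u)+win+1];d=np.median(d[d>0])
        x,y=cv2.undistortPoints(np.array([[[u,v]]],float),K,np.array(c["dist_coeffs"]))[0,0]
        out.append((T@[x*d,y*d,d,1])[:3])
    return np.array(out)
def cloud(cam,depth,mask):
    c=get_calibration(cam);K=np.array(c["K"]);T=np.array(c["world_from_camera"])
    v,u=np.nonzero(mask&(depth>0));d=depth[v,u]
    xy=cv2.undistortPoints(np.stack([u,v],1).astype(float)[:,None],K,np.array(c["dist_coeffs"]))[:,0]
    return np.c_[xy*d[:,None],d]@T[:3,:3].T+T[:3,3]
def world(cam,xyz):
    T=np.array(get_calibration(cam)["world_from_camera"]);return T[:3,:3]@xyz+T[:3,3]
E
python3 - <<'E'
from h import *
np.set_printoptions(precision=3,suppress=True)
s=read_state();print(s)
a,_=read_camera("scene");b,d=read_camera("top")
cv2.imwrite("pics/scene.png",a);cv2.imwrite("pics/top.png",b)
for n in ["blank_a","balance","pan_left","pan_right","tray","board","gouge","tin","tape"]:
    for r in regions_of("top",n)[:5]:
        m=r["region"];v,u=np.nonzero(m);c=cloud("top",d,m)
        if len(c)==0: continue
        zt=np.percentile(c[:,2],95);t=c[c[:,2]>zt-.008]
        rect=cv2.minAreaRect((t[:,:2]*1000).astype(np.float32))
        print(n,round(r["score"],2),"px",int(u.mean()),int(v.mean()),"n",len(u),"ztop",round(zt,3),"rect mm",np.round(rect[0]),np.round(rect[1]),round(rect[2],1))
E
```

```text
{'time': 0.0, 'q': array([ 1.302,  0.265,  1.605,  0.   ,  1.274, -0.037]), 'joint_vel': array([-0.001,  0.002,  0.001, -0.   , -0.   ,  0.   ]), 'joint_torque': array([ -0.003, -51.51 , -36.732,  -0.   ,   0.013,   0.   ]), 'tool_pos': array([0.155, 0.656, 0.252]), 'tcp_rot': array([-0.363, -3.12 ,  0.004]), 'wrist_force': array([-0.403, -0.233,  0.276]), 'torque': array([0.023, 0.047, 0.044]), 'width': 1.0010916488816297}
blank_a 0.8 px 365 210 n 369 ztop 0.095 rect mm [ 384. -309.] [50. 50.] 70.8
blank_a 0.79 px 379 257 n 376 ztop 0.079 rect mm [ 237. -351.] [52. 50.] 1.6
blank_a 0.78 px 367 176 n 310 ztop 0.096 rect mm [ 488. -321.] [49. 47.] 16.4
balance 0.92 px 262 143 n 4401 ztop 0.128 rect mm [602.  13.] [114. 390.] 11.4
pan_left 0.79 px 217 147 n 1021 ztop 0.129 rect mm [574. 150.] [113. 108.] 0.4
pan_right 0.56 px 306 129 n 1030 ztop 0.129 rect mm [ 627. -123.] [111. 111.] 89.3
tray 0.81 px 173 207 n 2502 ztop 0.03 rect mm [404. 304.] [200. 131.] 1.0
board 0.67 px 361 198 n 1644 ztop 0.021 rect mm [ 436. -316.] [120. 209.] 83.8
gouge 0.61 px 266 200 n 517 ztop 0.029 rect mm [423.  11.] [ 23. 258.] 0.8
gouge 0.52 px 262 143 n 4420 ztop 0.128 rect mm [601.  14.] [114. 390.] 11.4
tin 0.81 px 164 128 n 453 ztop 0.088 rect mm [660. 337.] [57. 54.] 45.1
tape 0.82 px 357 128 n 428 ztop 0.029 rect mm [ 664. -308.] [87. 87.] 44.6
```

View pics/top.png

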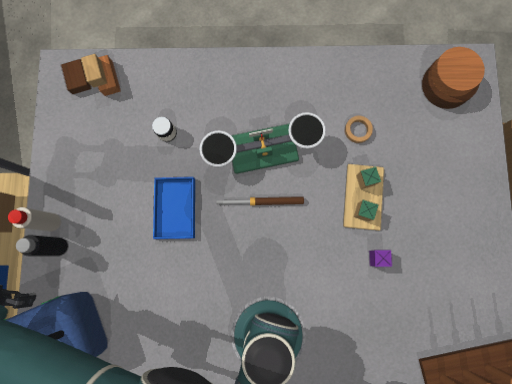

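View pics/scene.png

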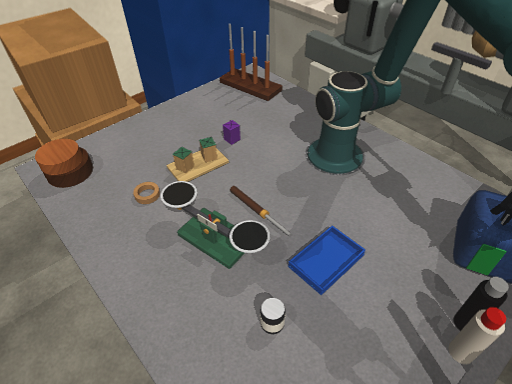

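Candidates in the top image are the green-topped blocks at (370,177) and (367,210), both on the board, and the purple-topped block at (381,258), on the table. The two green ones fit the description and the purple one is the decoy. The tray is on the left at (175,208), the balance is at (262,143) and the gouge is at (262,201). I'll move toward the board and confirm with the wrist camera.

Request:
step_arm([
  [[0.08,0.038,-0.048,0.004,0,0,-1],[0.08,0.076,-0.096,0.008,0,0,-2],[0.08,0.114,-0.144,0.012,0,0,-3],[0.08,0.152,-0.192,0.016,0,0,-4],[0.08,0.19,-0.24,0.02,0,0,-5],[0.08,0.228,-0.288,0.024,0,0,-6],[0.08,0.266,-0.336,0.028,0,0,-6],[0.08,0.304,-0.384,0.032,0,0,-6]],
], newtons=40)

```text
time: 1.55
tool_pos: [0.4601, 0.2713, 0.2859]
tcp_rot: [0.526, 3.096, 0.001]
wrist_force: [-0.3, 0.7, -0.6]
width: 0.938
```

Request:
step_arm([
  [[0.08,0.008,-0.06,0,0,0,0],[0.08,0.016,-0.12,0,0,0,0],[0.08,0.02,-0.18,0,0,0,0],[0.08,0.02,-0.24,0,0,0,0],[0.08,0.016,-0.3,0,0,0,0],[0.08,0.008,-0.36,0,0,0,0],[0.08,0.0,-0.42,0,0,0,0],[0.08,-0.02,-0.48,0,0,0,0]],
])

```text
time: 2.55
tool_pos: [0.4401, -0.21, 0.2864]
tcp_rot: [0.525, 3.095, 0.001]
wrist_force: [1.0, -0.2, 0.0]
width: 0.935
```

```bash
cat > lw.py <<'E'
from h import *
np.set_printoptions(precision=3,suppress=True)
import sys
s=read_state();b,d=read_camera("wrist")
cv2.imwrite("pics/%s.png"%sys.argv[1],b)
x=np.array(s["tcp_rot"]);R=cv2.Rodrigues(x)[0]
print("t",s["time"],"tcp",s["tool_pos"],"jaw",np.degrees(np.arctan2(R[1,1],R[0,1])),"tilt",R[:,2],"F",s["wrist_force"],"q6",s["q"][5],"w",s["width"])
for r in regions_of("wrist","blank_a")[:4]:
    m=r["region"];v,u=np.nonzero(m);c=cloud("wrist",d,m)
    if len(c)<50: continue
    zt=np.percentile(c[:,2],95);t=c[abs(c[:,2]-zt)<.008]
    rect=cv2.minAreaRect((t[:,:2]*1000).astype(np.float32))
    print(round(r["score"],2),"px",int(u.mean()),int(v.mean()),len(u),"z",zt,np.median(t[:,2]),np.round(rect[0],1),np.round(rect[1]),round(rect[2],1))
E
python3 lw.py w1
```

```text
t 2.55 tcp [ 0.44  -0.21   0.286] jaw 70.73384588548541 tilt [ 0.003  0.    -1.   ] F [ 0.964 -0.199  0.007] q6 -1.7320497439319846 w 0.9348941680920022
0.91 px 192 224 2259 z 0.09281495313767717 0.09177445727784445 [ 484.3 -328. ] [51. 50.] 15.7
0.6 px 86 38 4064 z 0.07754752641059502 0.07640904077783145 [ 232.9 -354.7] [52. 51.] 89.4
```

View pics/w1.png

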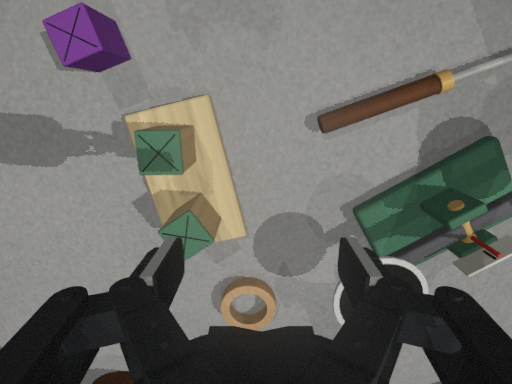

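Wrist view: the green crossed tops at (160,152) and (187,235) are on the board and are the blanks. The purple one at (80,38) is off the board, so it is the decoy. I'll take the near blank (160,152) first.

Request:
step_arm([
  [[0.08,-0.02,-0.035,-0.02,0,0,0],[0.08,-0.04,-0.07,-0.04,0,0,0],[0.08,-0.06,-0.103,-0.06,0,0,0],[0.08,-0.06,-0.103,-0.08,0,0,0],[0.08,-0.06,-0.103,-0.09,0,0,0],[0.08,-0.06,-0.103,-0.1,0,0,0],[0.08,-0.06,-0.103,-0.1,0,0,0],[0.08,-0.06,-0.103,-0.1,0,0,0]],
])

```text
time: 3.65
tool_pos: [0.3791, -0.3162, 0.1869]
tcp_rot: [0.535, 3.094, -0.004]
wrist_force: [-0.0, -0.2, -0.0]
width: 0.932
```

```bash
python3 lw.py w2; python3 - <<'E'
from h import *
b,d=read_camera("wrist")
hsv=cv2.cvtColor(b,cv2.COLOR_BGR2HSV)
m=cv2.inRange(hsv,(60,60,40),(90,255,255))
n,l,st,c=cv2.connectedComponentsWithStats(m)
for i in range(1,n):
    if st[i,4]>300:
        p=cloud("wrist",d,l==i);zt=np.median(p[:,2]);p=p[abs(p[:,2]-zt)<.006]
        print(st[i],c[i],zt,cv2.minAreaRect((p[:,:2]*1000).astype(np.float32)))
E
```

```text
t 3.65 tcp [ 0.379 -0.316  0.187] jaw 70.36663431233585 tilt [ 0.001 -0.003 -1.   ] F [-0.03  -0.213 -0.02 ] q6 -1.972497961383689 w 0.9320511521102318
0.89 px 268 192 4563 z 0.09282413262040767 0.0918404683771679 [ 382.4 -312. ] [51. 50.] 70.6
0.67 px 158 40 6173 z 0.07704159474656706 0.07590238882498648 [ 236.2 -352.8] [50. 51.] 89.6
0.57 px 289 287 4653 z 0.0927039071160791 0.09185691472156599 [ 487.4 -324.5] [51. 51.] 15.6
[ 238  171   63   59 3309] [269.19431853 199.52734965] 0.09166316932167017 ((382.7283020019531, -311.5085144042969), (49.18370819091797, 49.973411560058594), 71.02151489257812)
[ 474  233   38   94 2114] [498.27057711 275.17407758] 0.024311604821264265 ((607.4602661132812, -95.50718688964844), (36.14724349975586, 120.70500183105469), 84.22235107421875)
[ 258  275   72   53 2167] [293.80110752 304.21965851] 0.09167616718721086 ((486.90875244140625, -324.8166198730469), (49.743831634521484, 50.558353424072266), 15.709944725036621)
```

View pics/w2.png

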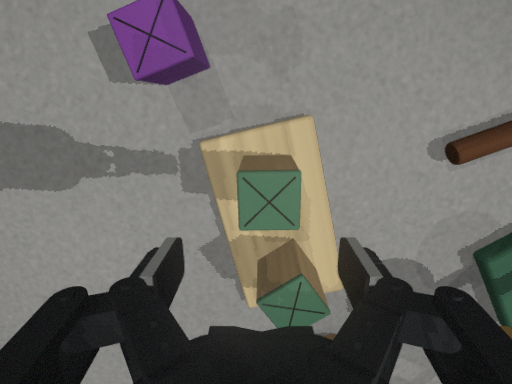

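The picture shows the near blank at (269,200), lined up between the fingers. The far blank is at (293,303) and the purple one at (155,40). I'll descend and grip.

Request:
step_arm([
  [[0.08,0.004,0.004,-0.03,0,0,0],[0.08,0.004,0.004,-0.06,0,0,0],[0.08,0.004,0.004,-0.09,0,0,0],[0.08,0.004,0.004,-0.115,0,0,0],[0.08,0.004,0.004,-0.118,0,0,0],[0.03,0.004,0.004,-0.118,0,0,0],[0.03,0.004,0.004,-0.118,0,0,0],[0.03,0.004,0.004,-0.118,0,0,0]],
])

```text
time: 4.8
tool_pos: [0.3841, -0.3134, 0.0706]
tcp_rot: [0.536, 3.091, -0.007]
wrist_force: [0.2, 0.6, 3.7]
width: 0.581
```

Request:
step_arm([
  [[0.03,0,0,0,0,0,0],[0.03,0,0,0,0,0,0],[0.03,0,0,0.01,0,0,0],[0.03,0,0,0.05,0,0,0],[0.03,0,0,0.1,0,0,0],[0.03,0,0,0.15,0,0,0],[0.03,0,0,0.2,0,0,0],[0.03,0,0,0.22,0,0,0]],
])

```text
time: 5.8
tool_pos: [0.3851, -0.3143, 0.2952]
tcp_rot: [0.535, 3.085, -0.012]
wrist_force: [-0.4, -0.8, -1.5]
width: 0.581
```

Request:
step_arm([
  [[0.03,0.015,0.04,0,0,0,0],[0.03,0.035,0.095,0,0,0,0],[0.03,0.055,0.15,0,0,0,0],[0.03,0.075,0.205,0,0,0,0],[0.03,0.1,0.26,0,0,0,0],[0.03,0.125,0.315,0,0,0,0],[0.03,0.15,0.37,0,0,0,0],[0.03,0.175,0.42,0,0,0,0]],
])

```text
time: 6.8
tool_pos: [0.5603, 0.1078, 0.2956]
tcp_rot: [0.533, 3.085, -0.012]
wrist_force: [0.5, -0.1, -1.9]
width: 0.583
```

Request:
step_arm([
  [[0.03,0.01,0.03,-0.01,0,0,0],[0.03,0.013,0.041,-0.04,0,0,0],[0.03,0.013,0.041,-0.07,0,0,0],[0.03,0.013,0.041,-0.09,0,0,0],[0.03,0.013,0.041,-0.09,0,0,0],[0.03,0.013,0.041,-0.09,0,0,0],[0.03,0.013,0.041,-0.09,0,0,0],[0.03,0.013,0.041,-0.09,0,0,0]],
])

```text
time: 7.8
tool_pos: [0.574, 0.1488, 0.2069]
tcp_rot: [0.534, 3.083, -0.011]
wrist_force: [-0.3, 0.9, -2.2]
width: 0.576
```

```bash
python3 - <<'E'
from h import *
np.set_printoptions(precision=3,suppress=True)
s=read_state();b,d=read_camera("wrist");a,e=read_camera("scene");cv2.imwrite("pics/w3.png",np.hstack([b,a])[:, :][::1])
print(s["tool_pos"],s["wrist_force"])
for cam,dd in (("wrist",d),("scene",e)):
  for n in ("pan_left","pan_right","blank_a"):
    for r in regions_of(cam,n)[:3]:
      c=cloud(cam,dd,r["region"]);z=np.median(c[:,2]);t=c[abs(c[:,2]-z)<.006]
      print(cam,n,r["score"],len(c),z,cv2.minAreaRect((t[:,:2]*1000).astype(np.float32)))
E
```

```text
[0.574 0.149 0.207] [-0.279  0.861 -2.245]
wrist pan_left 0.65 8766 0.12479457737738592 ((556.4898681640625, 154.1477813720703), (113.3566665649414, 81.40574645996094), 69.81283569335938)
wrist pan_right 0.9 2340 0.12499250846888958 ((625.1280517578125, -105.86569213867188), (50.176475524902344, 89.08909606933594), 53.26515579223633)
wrist blank_a 0.78 16776 0.2266757583545489 ((569.9109497070312, 149.45582580566406), (51.321929931640625, 47.90658950805664), 70.07865142822266)
scene pan_left 0.69 656 0.12569479901284453 ((579.7042846679688, 159.0850372314453), (92.58260345458984, 110.60325622558594), 51.41719436645508)
scene pan_right 0.97 747 0.12580324829249623 ((628.222900390625, -123.8333740234375), (114.7725830078125, 108.43163299560547), 34.50904083251953)
scene pan_right 0.25 351 0.19336347026762912 ((589.2606811523438, 160.1977081298828), (31.32343292236328, 63.082115173339844), 27.978567123413086)
scene blank_a 0.84 328 0.19803939180714042 ((591.3117065429688, 159.72555541992188), (28.085596084594727, 60.6710205078125), 23.816686630249023)
scene blank_a 0.71 409 0.06949614849723762 ((497.6546630859375, -306.7304382324219), (36.00217056274414, 67.14899444580078), 61.40181350708008)
scene blank_a 0.42 72 0.03834034495170219 ((261.88055419921875, -353.27020263671875), (36.1162109375, 5.548135757446289), 88.00885009765625)
```

Request:
step_arm([
  [[0.03,0,0,-0.008,0,0,0],[0.03,0,0,-0.014,0,0,0],[0.03,0,0,-0.018,0,0,0],[0.03,0,0,-0.021,0,0,0],[0.03,0,0,-0.024,0,0,0],[0.03,0,0,-0.027,0,0,0],[0.03,0,0,-0.03,0,0,0],[0.03,0,0,-0.033,0,0,0]],
])

```text
time: 9.2
tool_pos: [0.5734, 0.1487, 0.1726]
tcp_rot: [0.533, 3.085, -0.012]
wrist_force: [-0.2, 0.2, -1.3]
width: 0.579
```

Request:
step_arm([
  [[0.03,0,0,-0.003,0,0,0],[0.03,0,0,-0.006,0,0,0],[0.03,0,0,-0.009,0,0,0],[0.03,0,0,-0.012,0,0,0],[0.03,0,0,-0.015,0,0,0],[0.03,0,0,-0.018,0,0,0],[0.03,0,0,-0.018,0,0,0],[0.03,0,0,-0.018,0,0,0]],
])

```text
time: 10.2
tool_pos: [0.5733, 0.1489, 0.1546]
tcp_rot: [0.533, 3.085, -0.012]
wrist_force: [-0.2, -0.8, 0.3]
width: 0.578
```

```bash
cat > pans.py <<'E'
from h import *
np.set_printoptions(precision=3,suppress=True)
import sys
s=read_state();print(s["time"],s["tool_pos"],s["wrist_force"],s["width"])
for cam in sys.argv[1:]:
  a,e=read_camera(cam);cv2.imwrite("pics/last_%s.png"%cam,a)
  for n in ("pan_left","pan_right","blank_a"):
    for r in regions_of(cam,n)[:3]:
      c=cloud(cam,e,r["region"])
      if len(c)<40: continue
      z=np.percentile(c[:,2],96) if n=="blank_a" else np.median(c[:,2]);t=c[abs(c[:,2]-z)<.006];q=cv2.minAreaRect((t[:,:2]*1000).astype(np.float32))
      print(cam,n,round(r["score"],2),len(c),"z %.4f"%z,np.round(q[0],1),np.round(q[1]),round(q[2],1))
E
python3 pans.py scene
```

```text
10.2 [0.573 0.149 0.155] [-0.249 -0.75   0.346] 0.5779947770853127
scene pan_left 0.73 535 z 0.1005 [582.  154.4] [ 92. 111.] 42.4
scene pan_right 0.76 784 z 0.1508 [ 628.8 -119.8] [113. 112.] 47.2
scene blank_a 0.68 299 z 0.1772 [589.6 146.2] [52. 15.] 69.1
scene blank_a 0.62 384 z 0.0935 [ 489.7 -320.5] [52. 54.] 10.8
```

Request:
step_arm([
  [[0.055,0,0,0,0,0,0],[0.06,0,0,0,0,0,0],[0.07,0,0,0,0,0,0],[0.08,0,0,0,0,0,0],[0.08,0,0,0,0,0,0],[0.08,0,0,0.02,0,0,0],[0.08,0,0,0.06,0,0,0],[0.08,0,0,0.1,0,0,0]],
])

```text
time: 11.4
tool_pos: [0.5735, 0.1489, 0.2571]
tcp_rot: [0.533, 3.084, -0.012]
wrist_force: [1.4, -0.5, -0.2]
width: 0.935
```

```bash
python3 pans.py scene wrist
```

```text
11.4 [0.573 0.149 0.257] [ 1.425 -0.469 -0.192] 0.9352753874464808
scene pan_left 0.94 548 z 0.0967 [579.3 153.7] [ 97. 110.] 48.7
scene pan_right 0.59 750 z 0.1546 [ 628.9 -119.9] [114. 105.] 54.3
scene blank_a 0.82 384 z 0.0936 [ 490.5 -320.1] [48. 53.] 17.5
scene blank_a 0.73 612 z 0.1739 [573.  149.4] [52. 51.] 68.2
scene blank_a 0.53 91 z 0.0778 [ 256.9 -362. ] [35. 21.] 51.0
wrist pan_left 0.81 4732 z 0.0936 [563.3 147.7] [112.  99.] 71.4
wrist pan_right 0.89 2345 z 0.1512 [ 599.1 -131.9] [ 47. 111.] 23.9
wrist blank_a 0.62 5003 z 0.1687 [568.9 147. ] [51. 50.] 70.6
wrist blank_a 0.41 18466 z 0.1511 [ 598.7 -131.2] [ 47. 110.] 24.0
```

Request:
step_arm([
  [[0.08,-0.005,-0.05,0.02,0,0,-7],[0.08,-0.015,-0.108,0.03,0,0,-14],[0.08,-0.025,-0.166,0.03,0,0,-21],[0.08,-0.035,-0.224,0.03,0,0,-28],[0.08,-0.045,-0.282,0.03,0,0,-35],[0.08,-0.055,-0.34,0.02,0,0,-42],[0.08,-0.07,-0.398,0.0,0,0,-48],[0.08,-0.08,-0.45,-0.02,0,0,-54]],
])

```text
time: 12.8
tool_pos: [0.4912, -0.303, 0.2317]
tcp_rot: [1.886, 2.51, -0.018]
wrist_force: [0.5, 0.2, -0.4]
width: 0.943
```

Request:
step_arm([
  [[0.08,-0.003,-0.01,-0.01,0,0,0],[0.08,-0.006,-0.023,-0.03,0,0,0],[0.08,-0.006,-0.023,-0.05,0,0,0],[0.08,-0.006,-0.023,-0.05,0,0,0],[0.08,-0.006,-0.023,-0.05,0,0,0],[0.08,-0.006,-0.023,-0.05,0,0,0],[0.08,-0.006,-0.023,-0.05,0,0,0],[0.08,-0.006,-0.023,-0.05,0,0,0]],
])

```text
time: 13.8
tool_pos: [0.4855, -0.3261, 0.1823]
tcp_rot: [1.885, 2.509, -0.018]
wrist_force: [0.4, -0.9, -0.4]
width: 0.937
```

```bash
python3 lw.py w4
```

```text
t 13.8 tcp [ 0.485 -0.326  0.182] jaw 16.159703674601484 tilt [-0.005 -0.011 -1.   ] F [ 0.432 -0.857 -0.448] q6 -0.90381198932987 w 0.9368478284126721
0.9 px 24 137 3183 z 0.067445819956526 0.06464507815637821 [ 260.7 -351.4] [ 9. 50.] 8.6
0.85 px 265 189 4816 z 0.09247120782852385 0.09147497736513943 [ 487.4 -324.1] [51. 51.] 15.0
```

Request:
step_arm([
  [[0.08,0.002,0.002,-0.03,0.6,-0.3,-1],[0.08,0.002,0.002,-0.06,0.6,-0.3,-1],[0.08,0.002,0.002,-0.09,0.6,-0.3,-1],[0.08,0.002,0.002,-0.11,0.6,-0.3,-1],[0.08,0.002,0.002,-0.114,0.6,-0.3,-1],[0.03,0.002,0.002,-0.114,0.6,-0.3,-1],[0.03,0.002,0.002,-0.114,0.6,-0.3,-1],[0.03,0.002,0.002,-0.114,0.6,-0.3,-1]],
])

```text
time: 14.9
tool_pos: [0.4883, -0.3248, 0.0695]
tcp_rot: [1.907, 2.492, -0.0]
wrist_force: [0.7, -0.7, 2.9]
width: 0.581
```

Request:
step_arm([
  [[0.03,0,0,0,0,0,0],[0.03,0,0,0,0,0,0],[0.03,0,0,0.01,0,0,0],[0.03,0,0,0.05,0,0,0],[0.03,0,0,0.1,0,0,0],[0.03,0,0,0.15,0,0,0],[0.03,0,0,0.18,0,0,0],[0.03,0,0,0.18,0,0,0]],
])

```text
time: 15.9
tool_pos: [0.49, -0.326, 0.2539]
tcp_rot: [1.903, 2.486, 0.0]
wrist_force: [-0.6, -0.4, -1.2]
width: 0.58
```

Request:
step_arm([
  [[0.03,0.025,0.038,0,0,0,0],[0.03,0.055,0.082,0,0,0,0],[0.03,0.085,0.126,0,0,0,0],[0.03,0.115,0.17,0,0,0,0],[0.03,0.137,0.203,0,0,0,0],[0.03,0.137,0.203,-0.01,0,0,0],[0.03,0.137,0.203,-0.02,0,0,0],[0.03,0.137,0.203,-0.02,0,0,0]],
])

```text
time: 16.9
tool_pos: [0.625, -0.1237, 0.2312]
tcp_rot: [1.907, 2.489, -0.004]
wrist_force: [-0.6, -0.1, -0.6]
width: 0.582
```

```bash
python3 pans.py scene wrist
```

```text
16.9 [ 0.625 -0.124  0.231] [-0.611 -0.069 -0.614] 0.5823483029427347
scene pan_left 0.93 613 z 0.0967 [579.8 153.1] [ 98. 110.] 45.4
scene pan_right 0.7 545 z 0.1545 [ 633.2 -110.1] [ 93. 112.] 62.0
scene pan_right 0.68 2877 z 0.0073 [399.  298.7] [214. 146.] 0.7
scene pan_right 0.16 448 z 0.0209 [424.   25.7] [ 26. 280.] 1.1
scene blank_a 0.61 428 z 0.2548 [ 624.9 -114.5] [50. 39.] 16.0
scene blank_a 0.59 579 z 0.1741 [573.4 150.8] [50. 51.] 69.2
scene blank_a 0.54 333 z 0.0779 [ 239.1 -349.8] [55. 49.] 87.4
wrist pan_left 0.5 11857 z 0.1545 [ 622.9 -107. ] [114.  82.] 14.9
wrist pan_right 0.64 8891 z 0.1547 [ 623.  -106.6] [114.  81.] 14.4
wrist blank_a 0.79 16573 z 0.2577 [ 626.3 -120. ] [52. 47.] 15.1
```

View pics/last_scene.png

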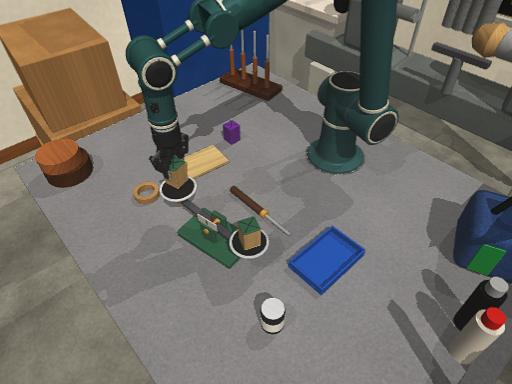

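The scene view shows blank 1 upright on the left pan at (248,233), which is low. The held blank is over the right pan at (178,183), which is high. I'll lower it gently.

Request:
step_arm([
  [[0.03,0.001,0.001,-0.006,0,0,0],[0.03,0.001,0.001,-0.011,0,0,0],[0.03,0.001,0.001,-0.015,0,0,0],[0.03,0.001,0.001,-0.018,0,0,0],[0.03,0.001,0.001,-0.021,0,0,0],[0.03,0.001,0.001,-0.024,0,0,0],[0.03,0.001,0.001,-0.027,0,0,0],[0.03,0.001,0.001,-0.03,0,0,0]],
])

```text
time: 18.3
tool_pos: [0.6282, -0.1225, 0.2045]
tcp_rot: [1.902, 2.485, 0.001]
wrist_force: [0.2, -0.0, -0.5]
width: 0.582
```

Request:
step_arm([
  [[0.03,0,0,-0.003,0,0,0],[0.03,0,0,-0.006,0,0,0],[0.03,0,0,-0.009,0,0,0],[0.03,0,0,-0.011,0,0,0],[0.03,0,0,-0.011,0,0,0],[0.03,0,0,-0.011,0,0,0],[0.03,0,0,-0.011,0,0,0],[0.03,0,0,-0.011,0,0,0]],
])

```text
time: 19.3
tool_pos: [0.6282, -0.1224, 0.1935]
tcp_rot: [1.902, 2.485, 0.001]
wrist_force: [-1.1, -0.3, -0.0]
width: 0.579
```

```bash
python3 pans.py scene
```

```text
19.3 [ 0.628 -0.122  0.194] [-1.091 -0.267 -0.001] 0.57946014725098
scene pan_left 0.76 600 z 0.1109 [580.2 156.8] [ 98. 111.] 46.6
scene pan_right 0.73 453 z 0.1403 [ 632.4 -110.6] [ 93. 110.] 67.5
scene blank_a 0.83 493 z 0.2175 [ 627.5 -114.1] [54. 43.] 18.5
scene blank_a 0.82 344 z 0.0776 [ 237.9 -350.9] [55. 51.] 89.1
scene blank_a 0.71 624 z 0.1878 [572.4 151.6] [53. 50.] 70.6
```

Request:
step_arm([
  [[0.055,0,0,0,0,0,0],[0.06,0,0,0,0,0,0],[0.07,0,0,0,0,0,0],[0.08,0,0,0,0,0,0],[0.08,0,0,0,0,0,0],[0.08,0,0,0.02,0,0,0],[0.08,0,0,0.06,0,0,0],[0.08,0,0,0.1,0,0,0]],
])

```text
time: 20.5
tool_pos: [0.6283, -0.1225, 0.2959]
tcp_rot: [1.902, 2.484, 0.001]
wrist_force: [0.5, 0.2, -0.4]
width: 0.935
```

Request:
step_arm([
  [[0.08,-0.01,0.04,0.01,0,0,7],[0.08,-0.02,0.09,0.01,0,0,14],[0.08,-0.03,0.14,0.01,0,0,21],[0.08,-0.035,0.19,0.01,0,0,28],[0.08,-0.04,0.24,0.01,0,0,35],[0.08,-0.04,0.24,0.01,0,0,42],[0.08,-0.04,0.24,0.01,0,0,49],[0.08,-0.04,0.24,0.01,0,0,54]],
])

```text
time: 21.5
tool_pos: [0.5886, 0.118, 0.3079]
tcp_rot: [0.561, 3.078, 0.011]
wrist_force: [0.3, -0.6, -0.8]
width: 0.936
```

```bash
python3 pans.py scene; python3 lw.py w5; python3 pans.py wrist
```

```text
21.5 [0.589 0.118 0.308] [ 0.257 -0.56  -0.768] 0.9364525414700421
scene pan_left 0.93 611 z 0.1118 [578.8 156.4] [ 98. 111.] 49.4
scene pan_left 0.72 987 z 0.0160 [ 437.3 -315.6] [124. 205.] 84.2
scene pan_right 0.7 432 z 0.1394 [ 631.7 -115.5] [ 99. 113.] 65.9
scene blank_a 0.61 652 z 0.1885 [573.2 152.5] [52. 51.] 69.1
scene blank_a 0.6 604 z 0.2165 [ 629.5 -119.2] [51. 52.] 13.6
t 21.7 tcp [0.589 0.118 0.307] jaw 69.03252724389533 tilt [ 0.013  0.005 -1.   ] F [-0.601  0.432  0.079] q6 -1.0511053727900515 w 0.9389453195547065
0.84 px 287 153 3797 z 0.18726444242476503 0.18616771661845108 [571.3 149.7] [51. 51.] 70.2
0.66 px 60 286 2419 z 0.21503217934579374 0.21436206233648797 [ 611.5 -125.9] [18. 51.] 17.4
21.8 [0.588 0.117 0.307] [-0.033  0.059  0.37 ] 0.9350112250899367
wrist pan_left 0.65 4763 z 0.1112 [571.5 147.5] [112. 113.] 22.5
wrist pan_right 0.84 2779 z 0.1393 [ 608.  -115.8] [113.  73.] 64.0
wrist pan_right 0.15 4360 z 0.1111 [570.7 147.4] [110. 111.] 17.0
wrist blank_a 0.82 2546 z 0.2151 [ 610.  -126.8] [19. 52.] 22.3
wrist blank_a 0.8 3734 z 0.1872 [571.  149.7] [51. 50.] 70.6
```

View pics/last_scene.png

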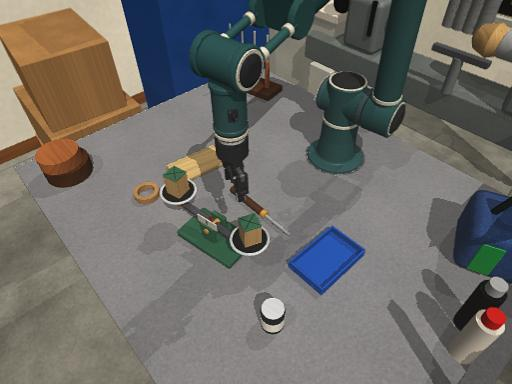

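The beam has settled with the left pan at 0.111 m and the right at 0.139 m, about +0.10 rad. The left blank is heavier, and both are standing. I'll go back to the left blank.

Request:
step_arm([
  [[0.08,-0.01,0.02,0,-0.3,0.7,1],[0.08,-0.017,0.032,-0.02,-0.3,0.7,1],[0.08,-0.017,0.032,-0.06,-0.3,0.7,1],[0.08,-0.017,0.032,-0.08,-0.3,0.7,1],[0.08,-0.017,0.032,-0.08,-0.3,0.7,1],[0.08,-0.017,0.032,-0.08,-0.3,0.7,1],[0.08,-0.017,0.032,-0.08,-0.3,0.7,1],[0.08,-0.017,0.032,-0.08,-0.3,0.7,1]],
])

```text
time: 23.0
tool_pos: [0.572, 0.1495, 0.2273]
tcp_rot: [0.543, 3.092, 0.0]
wrist_force: [-0.1, -1.1, -0.7]
width: 0.935
```

```bash
python3 lw.py w6
```

```text
t 23.0 tcp [0.572 0.15  0.227] jaw 70.08455146548434 tilt [ 0.002 -0.    -1.   ] F [-0.058 -1.126 -0.691] q6 -1.0090496154559945 w 0.9349839088147822
0.7 px 8 329 393 z 0.1628449853282126 0.15877817323548732 [ 604.7 -102.6] [12.  4.] 12.6
```

Request:
step_arm([
  [[0.08,0,0,-0.02,0,0,0],[0.08,0,0,-0.04,0,0,0],[0.08,0,0,-0.056,0,0,0],[0.08,0,0,-0.062,0,0,0],[0.08,0,0,-0.062,0,0,0],[0.03,0,0,-0.062,0,0,0],[0.03,0,0,-0.062,0,0,0],[0.03,0,0,-0.062,0,0,0]],
])

```text
time: 24.1
tool_pos: [0.5724, 0.1496, 0.1656]
tcp_rot: [0.543, 3.091, 0.001]
wrist_force: [1.6, -0.1, 1.0]
width: 0.578
```

Request:
step_arm([
  [[0.03,0,0,0,0,0,0],[0.03,0,0,0,0,0,0],[0.03,0,0,0.003,0,0,0],[0.03,0,0,0.007,0,0,0],[0.03,0,0,0.011,0,0,0],[0.03,0,0,0.015,0,0,0],[0.03,0,0,0.019,0,0,0],[0.03,0,0,0.023,0,0,0]],
])

```text
time: 25.1
tool_pos: [0.5723, 0.1495, 0.1888]
tcp_rot: [0.543, 3.092, 0.0]
wrist_force: [0.4, -0.2, -1.9]
width: 0.584
```

Request:
step_arm([
  [[0.03,0,0,0.004,0,0,0],[0.03,0,0,0.008,0,0,0],[0.03,0,0,0.012,0,0,0],[0.03,0,0,0.017,0,0,0],[0.03,0,0,0.03,0,0,0],[0.03,0,0,0.05,0,0,0],[0.03,0,0,0.07,0,0,0],[0.03,0,0,0.07,0,0,0]],
])

```text
time: 26.1
tool_pos: [0.5742, 0.1499, 0.2626]
tcp_rot: [0.542, 3.086, 0.004]
wrist_force: [0.2, -0.0, -1.4]
width: 0.585
```

```bash
python3 pans.py scene wrist; python3 - <<'E'
from h import *
a,d=read_camera("top")
for r in regions_of("top","tray")[:1]:
    c=cloud("top",d,r["region"]);t=c[c[:,2]>.02];print(cv2.minAreaRect((t[:,:2]*1000).astype(np.float32)))
a,d=read_camera("wrist")
for r in regions_of("wrist","tray")[:1]:
    c=cloud("wrist",d,r["region"]);t=c[(c[:,2]>.02)&(c[:,2]<.04)];print(cv2.minAreaRect((t[:,:2]*1000).astype(np.float32)))
E
```

```text
26.1 [0.574 0.15  0.263] [ 0.165 -0.012 -1.424] 0.5851359555169674
scene pan_left 0.9 918 z 0.1412 [580.4 154.6] [ 98. 109.] 44.4
scene pan_left 0.56 3525 z 0.0796 [614.4  -2.7] [ 62. 176.] 21.5
scene pan_left 0.24 765 z 0.0823 [661.2 339.3] [58. 58.] 17.5
scene pan_right 0.75 425 z 0.1100 [ 632.7 -112.5] [ 94. 113.] 67.8
scene blank_a 0.96 586 z 0.1870 [ 629.9 -119.3] [51. 51.] 11.9
scene blank_a 0.67 78 z 0.0764 [ 256.3 -358.6] [34. 17.] 89.7
scene blank_a 0.64 419 z 0.2846 [591.4 146.6] [55. 18.] 66.3
wrist pan_left 0.7 6805 z 0.1409 [556.2 153.5] [113.  80.] 69.3
wrist pan_left 0.62 16543 z 0.2780 [568.7 149.1] [52. 48.] 70.0
wrist pan_right 0.94 2432 z 0.1101 [ 599.2 -120.1] [112.  58.] 79.9
wrist blank_a 0.95 16435 z 0.2794 [569.  149.8] [51. 48.] 70.5
wrist blank_a 0.73 3025 z 0.1858 [ 622.4 -110.2] [24. 48.] 52.6
((403.509765625, 327.9359130859375), (200.14109802246094, 85.59165954589844), 2.416370153427124)
((456.23980712890625, 303.1250915527344), (93.82909393310547, 129.46035766601562), 0.6244295239448547)
```

Request:
step_arm([
  [[0.03,-0.02,0.018,0.01,0,0,0],[0.03,-0.055,0.05,0.01,0,0,0],[0.03,-0.09,0.081,0.0,0,0,0],[0.03,-0.125,0.113,0.0,0,0,0],[0.03,-0.155,0.14,0.0,0,0,0],[0.03,-0.17,0.153,-0.02,0,0,0],[0.03,-0.17,0.153,-0.07,0,0,0],[0.03,-0.17,0.153,-0.1,0,0,0]],
])

```text
time: 27.7
tool_pos: [0.4009, 0.3022, 0.1565]
tcp_rot: [0.541, 3.094, -0.002]
wrist_force: [-1.2, -0.4, -1.6]
width: 0.576
```

Request:
step_arm([
  [[0.03,0,0,-0.03,0,0,0],[0.03,0,0,-0.045,0,0,0],[0.03,0,0,-0.06,0,0,0],[0.03,0,0,-0.07,0,0,0],[0.03,0,0,-0.075,0,0,0],[0.03,0,0,-0.075,0,0,0],[0.03,0,0,-0.075,0,0,0],[0.03,0,0,-0.075,0,0,0]],
])

```text
time: 28.7
tool_pos: [0.4013, 0.3025, 0.0821]
tcp_rot: [0.541, 3.093, -0.001]
wrist_force: [0.3, -0.3, -1.5]
width: 0.579
```

```bash
python3 lw.py w7; python3 pans.py scene
```

```text
t 28.7 tcp [0.401 0.302 0.082] jaw 70.15449969013676 tilt [ 0.002 -0.001 -1.   ] F [ 0.311 -0.29  -1.513] q6 -0.6257574859181602 w 0.5788123057598625
0.76 px 260 257 16645 z 0.10342743497386735 0.10255612332850664 [398.5 302.8] [51. 48.] 70.3
28.8 [0.401 0.302 0.082] [-0.084 -0.203 -3.537] 0.5793626395337569
scene pan_left 0.92 1062 z 0.1412 [573. 151.] [113. 109.] 50.7
scene pan_right 0.95 387 z 0.1098 [ 634.5 -112.4] [ 93. 111.] 61.8
scene blank_a 0.81 509 z 0.1870 [ 630.8 -117.8] [49. 49.] 15.7
scene blank_a 0.71 338 z 0.0778 [ 239.  -349.3] [53. 53.] 89.6
scene blank_a 0.6 386 z 0.1046 [416.  295.6] [60. 30.] 50.6
```

View pics/w7.png

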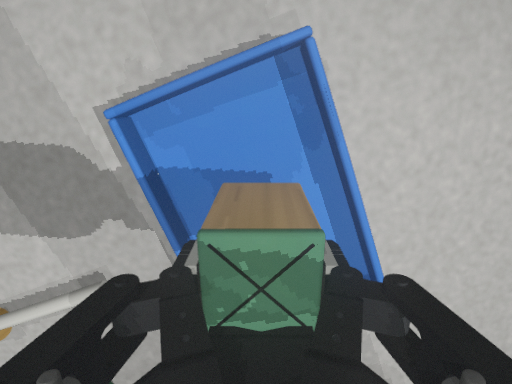

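The held blank (260,280) is centred over the tray, clear of its walls. I'll lower the last 22 mm slowly.

Request:
step_arm([
  [[0.03,0,0,-0.004,0,0,0],[0.03,0,0,-0.008,0,0,0],[0.03,0,0,-0.011,0,0,0],[0.03,0,0,-0.014,0,0,0],[0.03,0,0,-0.016,0,0,0],[0.03,0,0,-0.018,0,0,0],[0.03,0,0,-0.019,0,0,0],[0.03,0,0,-0.02,0,0,0]],
])

```text
time: 30.0
tool_pos: [0.401, 0.3023, 0.0616]
tcp_rot: [0.541, 3.093, -0.002]
wrist_force: [0.2, 0.1, -2.2]
width: 0.58
```

```bash
python3 - <<'E'
from h import *
f=[]
for i in range(4):
    s=read_state();f.append(s["wrist_force"]);read_camera("top")
print(s["tool_pos"],np.mean(f,0))
E
```

```text
[0.40094019 0.3022352  0.06160586] [ 0.16614369  0.03004959 -1.98202878]
```

Still hanging, with about 2 mm to go.

Request:
step_arm([
  [[0.03,0,0,-0.0005,0,0,0],[0.03,0,0,-0.001,0,0,0],[0.03,0,0,-0.0015,0,0,0],[0.03,0,0,-0.0018,0,0,0],[0.03,0,0,-0.0021,0,0,0],[0.03,0,0,-0.0024,0,0,0],[0.03,0,0,-0.0024,0,0,0],[0.03,0,0,-0.0024,0,0,0]],
])

```text
time: 31.2
tool_pos: [0.4011, 0.3024, 0.0611]
tcp_rot: [0.541, 3.094, -0.002]
wrist_force: [-4.4, -3.4, 13.1]
width: 0.58
```

Request:
step_arm([
  [[0.03,0,0,0.0005,0,0,0],[0.03,0,0,0.0005,0,0,0],[0.055,0,0,0.0005,0,0,0],[0.06,0,0,0.0005,0,0,0],[0.07,0,0,0.0005,0,0,0],[0.075,0,0,0.0005,0,0,0],[0.075,0,0,0.0005,0,0,0],[0.075,0,0,0.0005,0,0,0]],
])

```text
time: 32.2
tool_pos: [0.4011, 0.3024, 0.0616]
tcp_rot: [0.541, 3.094, -0.002]
wrist_force: [0.2, 0.6, 0.6]
width: 0.879
```

Request:
step_arm([
  [[0.075,0,0,0.01,0,0,0],[0.075,0,0,0.03,0,0,0],[0.075,0,0,0.06,0,0,0],[0.075,0,0,0.1,0,0,0],[0.075,-0.01,0,0.15,0,0,0],[0.075,-0.01,0.02,0.19,0,0,0],[0.075,-0.01,0.05,0.19,0,0,0],[0.075,-0.01,0.08,0.19,0,0,0]],
])

```text
time: 33.2
tool_pos: [0.3915, 0.3835, 0.2538]
tcp_rot: [0.541, 3.091, 0.002]
wrist_force: [-0.4, 0.4, -0.9]
width: 0.877
```

```bash
python3 pans.py wrist scene; python3 - <<'E'
from h import *
b,d=read_camera("top")
for n in ["gouge","tin","tape","blank_a"]:
    for r in regions_of("top",n)[:3]:
        c=cloud("top",d,r["region"]);zt=np.percentile(c[:,2],95);t=c[c[:,2]>zt-.008]
        print(n,round(r["score"],2),zt,cv2.minAreaRect((t[:,:2]*1000).astype(np.float32)))
E
```

```text
33.2 [0.392 0.383 0.254] [-0.409  0.438 -0.95 ] 0.8771040908101494
wrist pan_left 0.95 1003 z 0.1402 [530.7 157.2] [63. 33.] 73.3
wrist pan_right 0.52 1076 z 0.1400 [530.3 155.3] [64. 33.] 73.3
wrist blank_a 0.71 2882 z 0.0812 [398.4 300.6] [50. 50.] 70.3
scene pan_left 0.67 1034 z 0.1412 [575.1 153. ] [108. 109.] 49.6
scene pan_right 0.64 404 z 0.1099 [ 632.5 -112.3] [ 95. 112.] 69.7
scene pan_right 0.46 391 z 0.0218 [424.7  26.5] [ 25. 281.] 0.6
scene blank_a 0.81 538 z 0.0837 [401.8 303.1] [50. 49.] 70.0
scene blank_a 0.59 340 z 0.0775 [ 239.4 -349.6] [47. 49.] 85.7
gouge 0.74 0.028398423310755705 ((423.29693603515625, 20.595611572265625), (24.02580451965332, 277.5985107421875), 0.8717479109764099)
gouge 0.28 0.11386522799641463 ((627.0991821289062, -123.47869873046875), (110.18484497070312, 108.29552459716797), 70.36209869384766)
tin 0.95 0.08803832860822514 ((660.9278564453125, 337.9538269042969), (57.793155670166016, 54.38282012939453), 44.906890869140625)
tape 0.92 0.028949828875638395 ((662.3014526367188, -309.01690673828125), (86.082763671875, 88.3355712890625), 1.610031008720398)
blank_a 0.83 0.18816938642639378 ((629.5883178710938, -119.96342468261719), (51.0057373046875, 49.53593444824219), 15.014896392822266)
blank_a 0.63 0.0848629470057335 ((401.2110290527344, 302.8695068359375), (50.50514602661133, 50.04475402832031), 70.63582611083984)
blank_a 0.62 0.07904214153539675 ((237.53546142578125, -350.9396057128906), (51.21681213378906, 51.03665542602539), 89.98516082763672)
```

View pics/last_scene.png

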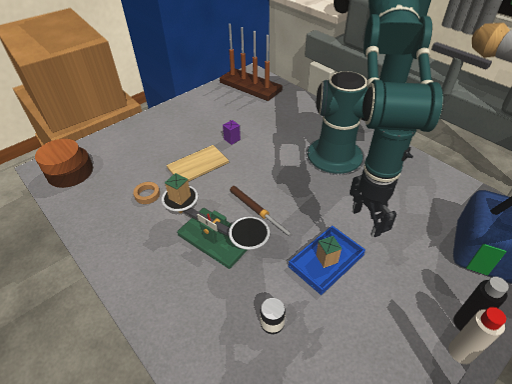

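The scene view shows the heavier blank upright in the tray at (328,250), with its top at 0.081 m. The lighter one is upright on the right pan at (178,190), and the bystanders haven't moved. I'll hand in.

```bash
python3 -c "
from workcell import *
print(finish_job())"
```

```text
the job is handed in; nothing more can be done
None
```

The job is handed in: the heavier blank stands upright in the blue tray, and the lighter one stands on the balance's right pan.

- **Weighing:** I stood the near blank on the left pan and the far blank on the right, let go and let the beam settle. The left pan came to rest at 0.111 m and the right at 0.139 m, about +0.10 rad, so the left blank was heavier.
- **Last checks:**
  - The tray blank's top read 0.081 m by the wrist camera, which fits standing on the tray floor. The scene and top cameras read 2–4 mm higher, about their usual offset.
  - The lighter blank stood level on its pan.
  - The tin and tape were within about 2 mm of where they started. The gouge looked unmoved in the picture. Its measured centre shifted 10 mm along its length, because the first view saw less of it.
  - The purple look-alike was untouched.
- **Setting down:** The pan placements were soft. In the tray, the wrist force briefly reached about 13 N at touchdown, well below the limits; I backed off half a millimetre before opening the gripper.
- **Time:** About 33 s of the 72 s allowed.

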